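# Snap the lamp bar's pole into the stand tube

### The job

Fit the lamp bar to the stand tube that is clamped in the bench vise: squeeze the spring button on the side of its pole flush, slide the pole into the tube so that the tube goes over the button, and ease it further in, turning it a little to and fro, until the button pops right out through the hole in the side of the tube. Never ram or force the pole or its button against the tube, leave everything else on the bench where it is, and let go with the bar locked in the tube.

Things in the scene. Friction and masses are not known exactly. Their poses are not given: they have to be found in the camera images.
- pole_axis (a point): The lamp bar: round aluminium pole, 26 mm diameter, 220 mm long, with a square crossbar across its rear end like a T; 0.19 kg. This point is on the pole's centre line level with the spring button; x points along the pole to its free tip, 60 mm ahead (a black plug, round-nosed), y out through the button, z up. It starts lying level in a timber rest, centre line 76 mm above the bench, button to the side.
- pole_rear (a point): Point on the pole's centre line 80 mm behind the button, axes as pole_axis. The crossbar (25 x 25 mm, 186 mm long, along y) has its centre 82 mm behind this point.
- button (a joint): Spring button, a steel stud 10 mm across with a rounded end and square sides, 7 mm proud of the pole. Value: 0 = fully out, 0.007 = pressed flush; 3 N starts it, 7 N makes it flush. The tube's rim passes over it only when it is pressed 6 mm or more; unpressed, it stops the tube. Pressing its rear part alone presses all of it; once its leading half is under the rim, the tube keeps it down.
- tube_mouth (a point): Centre of the open mouth of the stand tube: aluminium, outside diameter 34 mm, bore 28 mm, level, 128 mm above the bench, clamped in the bench vise and standing out 95 mm from its jaws. y points straight out of the mouth (the pole goes in along -y, its button on the +x side), x is level, z up. The tube cannot move.
- hole_level (a point): Point on the tube's centre line 45 mm inside the mouth, axes as tube_mouth. The hole for the button, 13 mm across, is in the tube's wall here, on the +x side, but turned about the tube's line by between 0.6 rad below and 0.65 rad above level. That turn is not measured: with the button in this far, turn the pole about its own line until the button snaps out.
- vise: The bench vise, fixed, 150 mm high; origin at the centre of its round foot, axes as those of tube_mouth. Its jaws are 110 mm wide along y; it reaches 180 mm to -x (screw and bar handle) and 130 mm to +x.
- chock: The timber rest, fixed: board 260 x 90 x 18 mm with two blocks. Origin on the bench below the lying pole's button, x towards the pole's tip. The front block (21 to 51 mm ahead, 76 mm wide, top at 79 mm) has a slot 30 mm wide, open upwards, for the pole; the rear block (139 to 177 mm behind, top at 63 mm) carries the crossbar. Between them the pole is clear on both sides.
- drill: Cordless drill lying on its side, about 190 x 170 x 58 mm. Leave it alone.
- hammer: Hammer, 260 mm long, lying. Leave it alone.
- spanner: Spanner, 180 mm long, 8 mm high, lying flat. Leave it alone.
- screwdriver: Screwdriver with a yellow handle, 180 mm long, 26 mm high, lying. Leave it alone.
- tape: Roll of silver tape lying flat, 100 mm across, 25 mm high. Leave it alone.
- spray: White spray can, 65 mm in diameter, 190 mm high. Leave it alone.
- jar: Glass jar with a steel lid, 70 mm in diameter, 75 mm high. Leave it alone.
- lamphead: Black work-lamp head standing on its bracket, 164 x 90 mm, 125 mm high. Leave it alone.

How it is judged:
On the way:
1. the button, pressed down, is under the tube's rim (value of joint button above 0.003 m and y of pole_axis in the frame of tube_mouth between -0.037 and -0.002 m and x of pole_axis in the frame of tube_mouth between -0.004 and 0.004 m and z of pole_axis in the frame of tube_mouth between -0.004 and 0.004 m), for 0.1 s.
At the end, for the whole second after the job is handed in: the pole is in the tube with its button 45 mm (within 5 mm) inside the mouth, the button has sprung out through the side hole (less than 2 mm pressed), the pole is in line with the tube and at rest (value of joint button below 0.002 m and y of pole_axis in the frame of tube_mouth between -0.05 and -0.04 m and x of pole_axis in the frame of tube_mouth between -0.004 and 0.004 m and z of pole_axis in the frame of tube_mouth between -0.004 and 0.004 m and angle between the x axis of pole_axis and the y axis of tube_mouth, either way round below 0.07 rad and linear speed of pole below 0.02 m/s); the robot touches nothing.
It fails at once if the spring button is rammed against the tube with more than 25 N (contact force between button and vise above 25 N).
It fails at once if the pole is jammed in the tube with contact forces of more than 100 N in sum (contact force between pole and vise above 100 N).
It fails at once if the fingers push on the tube or the vise with more than 30 N (contact force between the fingers and vise above 30 N).
It fails at once if another thing on the bench is shifted by more than 30 mm (distance of any of drill, hammer, spanner, screwdriver, tape, spray, jar, lamphead from where it was at the start of the episode above 0.03 m).
It fails at once if the spray can or the lamp head is tipped over (angle between any of spray, lamphead's own z axis and vertical above 0.5 rad).
It also fails if it takes over 64 s, if anything falls off the work surface, if the arm or the gripper's body presses on something with over 40 N, if the wrist force passes 120 N, or if a joint passes its speed limit or range.

### The arm

A 7-joint arm with a two-finger parallel gripper is mounted at the origin on the work surface. World frame = base frame: x ahead of the robot, y to its left, z up, the work surface at z = 0. Lengths are in m, angles in rad, forces in N, time in s.
With the tool pointing down it reaches from about 0.425 to 0.95 m from the base axis. Payload 4.7 kg.
Tool frame: the origin (TCP) lies at the very end of the fingers, on their centre line; the grasp point (between the pads) lies pinch_z behind it (pinch_z is the distance from the TCP to the grasp point, in m); y points along the fingers, z is the direction in which the jaws open and shut, and the axes are right-handed (so a half turn about y gives the same grasp; the last joint's range is limited). The gripper opens to 85 mm and grips with 20 to 120 N. Pads are 22 mm wide; open, the fingers measure 114 mm over their backs; the gripper's body (76 mm by 85 mm) begins 54 mm behind the grasp point. The pads swing forward as they close: fully open they stand 13 mm farther back than shut.
Start: joints at [1.132, 0.469, -0.049, 1.532, 0.024, 1.141, -0.082], TCP at [0.269, -0.619, 0.196] pointing down, gripper open.
Joint ranges: [-2.59, 2.59], [-0.33, 1.99], [-1.39, 1.29], [0.1, 2.45], [-1.04, 4.18], [0.21, 1.99], [-2.66, 2.66]. Speed limits (rad/s): [2.57, 2.57, 3.14, 3.14, 3.14, 3.14, 3.14].

### API

Orientations are given as a unit quaternion [w, x, y, z].
In Python, from cell import move_ptp, line_to, move_j, open_jaws, gripper_close, dwell, inverse_kinematics, camera, camera_params, Unreachable, hand_in, current_time_s, current_joint_pos, current_qvel, current_effort, current_eef_pos, current_ee_rot, current_force, current_moment, current_grip_width, pinch_z gives the robot as it stands. Calls block until the motion is done:
- move_ptp(position, orientation): joint-space move of the TCP to a pose.
- line_to(position, rot=None, vel=0.15): straight line of the TCP; rot=None keeps the orientation; vel is the mean speed in m/s.
- move_j(angles): joint-space move.
- open_jaws() and gripper_close(): open the fingers fully, or close them until they stop; the grip force is fixed at half the most.
- dwell(seconds).
- inverse_kinematics(position, orientation): joint angles nearest the present ones, or None.
- camera(name): name is "side" or "top"; returns the picture (420x560x3 uint8, blue, green, red); there is no depth.
- camera_params(name): a dict with "intrinsics" (3x3 intrinsics, pixels), "dist" ([k1, k2, p1, p2, k3] as OpenCV has them; the pictures are not rectified), "T" (4x4, takes a point from camera to world coordinates). Camera axes: x right, y down, z forward; pixel columns grow to the right and rows downward; lengths in m; the calibration is good to about 2 mm. A picture is of the moment at which its call begins. camera_params takes no time and is no camera call.
A pose or a line that the arm cannot do raises Unreachable and nothing moves.
- hand_in(): hands the job in, once; it reports no verdict.
Readings, each from a call of its own:
- current_time_s(): time.
- current_joint_pos(): joint angles.
- current_qvel(): joint speeds.
- current_effort(): joint torques, N m.
- current_eef_pos(): TCP position.
- current_ee_rot(): TCP orientation.
- current_force(): force on the tool from outside, world axes, zero at the start.
- current_moment(): the same for the moment, N m.
- current_grip_width(): finger opening in m.
Only numpy, scipy, OpenCV 4.12 (cv2) and the standard library are available. Lean on these libraries where they do the work, as an engineer would, in place of code of your own. Each camera call takes 0.05 s, during which the arm holds its last target. There are 200 camera calls.

## Working session

There is one attempt and no reset: what is moved stays moved. The work goes in short steps, each a Python script; the robot and the scene stay as the last script left them, time stands still between calls to the robot, and variables do not carry over. Pictures are saved under pics/ and viewed, about 8 in all and at most 12, crops included, and the job is handed in when it is done.

```bash
ls; mkdir -p pics
python3 - <<'E'
from cell import *
import cv2,numpy as np
for n in("side","top"):
    cv2.imwrite(f"pics/{n}0.png",camera(n)); p=camera_params(n); print(n,np.round(p["intrinsics"],1).tolist(),p["dist"],np.round(p["T"],3).tolist())
print(current_time_s(),current_eef_pos(),current_ee_rot(),pinch_z,current_grip_width())
E
```

```text
pics
side [[534.3, 0.0, 283.8], [0.0, 534.3, 205.1], [0.0, 0.0, 1.0]] [-0.12249045  0.          0.          0.          0.        ] [[-0.871, -0.384, 0.305, 0.08], [-0.49, 0.66, -0.569, 0.89], [0.017, -0.645, -0.764, 1.331], [0.0, 0.0, 0.0, 1.0]]
top [[454.2, 0.0, 274.4], [0.0, 454.2, 210.5], [0.0, 0.0, 1.0]] [-0.00115565  0.          0.          0.          0.        ] [[0.007, -0.996, 0.089, 0.479], [-1.0, -0.007, -0.003, 0.017], [0.004, -0.089, -0.996, 1.339], [0.0, 0.0, 0.0, 1.0]]
0.1 [ 0.26872532 -0.61858171  0.19477094] [ 0.1437318  -0.14403165  0.69290763 -0.69171892] 0.0187 0.0852839784963119
```

View pics/side0.png

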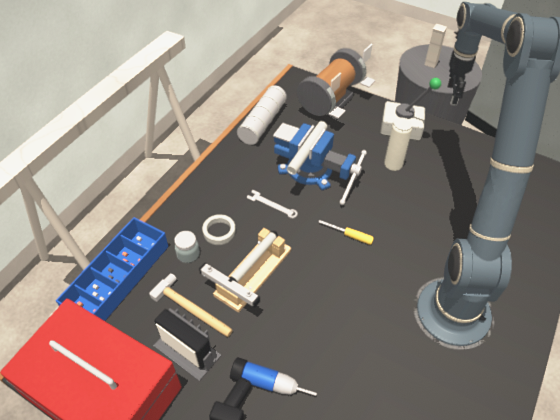

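View pics/top0.png

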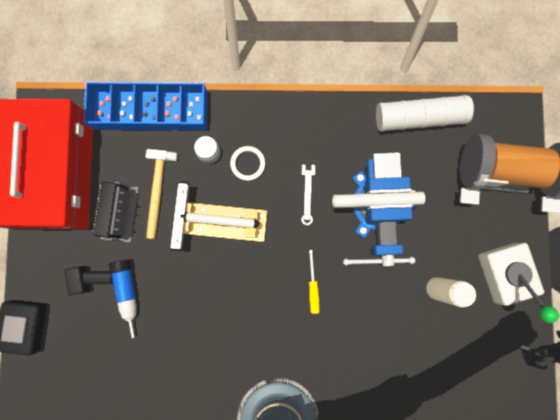

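The side view shows the bar lying in the rest with its crossbar at (230,283) and its tip near (272,240). The tube is at (307,147), with its mouth end at about (292,167). In the top view the pole runs from (180,220) to (262,223), and the tube runs from its mouth at (334,200) to (424,198). The mouth faces world +y, and the button and +x side face away from the robot. Next I'll enlarge both.

Run:
```python
import cv2,numpy as np
t=cv2.imread("pics/top0.png"); s=cv2.imread("pics/side0.png")
f=lambda im,x,y,w,h,k: cv2.resize(im[y:y+h,x:x+w],None,fx=k,fy=k,interpolation=cv2.INTER_CUBIC)
a=f(t,165,175,130,90,3); b=f(t,320,175,130,90,3); c=f(s,190,215,130,100,3); d=f(s,260,100,130,100,3)
cv2.imwrite("pics/crop0.png",np.vstack([np.hstack([a,b]),np.hstack([c,d])]))
```

```text
(no output)
```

View pics/crop0.png

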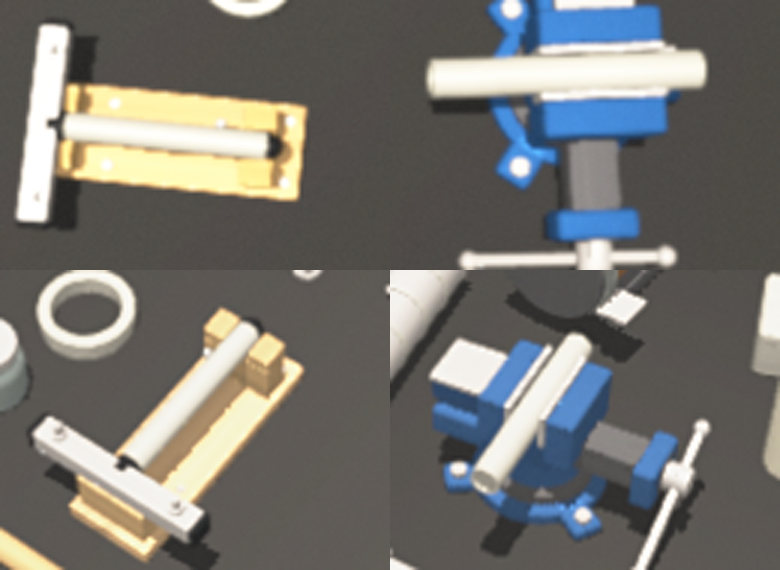

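The top crop shows the button at about pixel (239,216) on the far (+x) side, and the plug tip at (258,224). The tube mouth is at about (333,201). Now I'll measure both.

```bash
cat > h.py <<'E'
from cell import *
import cv2,numpy as np
def ray(n,uv):
    p=camera_params(n);T=np.array(p["T"])
    q=cv2.undistortPoints(np.array(uv,float).reshape(-1,1,2),np.array(p["intrinsics"]),np.array(p["dist"])).reshape(-1,2)
    return T[:3,3],np.c_[q,np.ones(len(q))]@T[:3,:3].T
def onplane(n,uv,z):
    c,d=ray(n,uv); return c+d*((z-c[2])/d[:,2])[:,None]
def proj(n,P):
    p=camera_params(n);Ti=np.linalg.inv(np.array(p["T"]))
    return cv2.projectPoints(np.array(P,float).reshape(-1,1,3),cv2.Rodrigues(Ti[:3,:3])[0],Ti[:3,3],np.array(p["intrinsics"]),np.array(p["dist"]))[0].reshape(-1,2)
def edges(a,th):
    "subpixel first/last crossings of 1-D profile"
    i=np.where(a>th)[0]; l,r=i[0],i[-1]
    return l-(a[l]-th)/(a[l]-a[l-1]), r+(a[r]-th)/(a[r]-a[r+1])
def centre(img,cols,r0,r1,th):
    o=[]
    for c in cols:
        l,r=edges(img[r0:r1,c].astype(float),th); o.append((c,r0+(l+r)/2,r-l))
    return np.array(o)
E
cat > m.py <<'E'
from h import *
t=cv2.imread("pics/top0.png")
B=t[:,:,0]; R=t[:,:,2]
print(B[205:235,215].tolist(),B[190:212,345].tolist())
for nm,ch,cols,r,z in(("pole",B,range(190,232),(208,236),.076),("tube",R,[*range(337,350)],(188,214),.128)):
    c=centre(ch,cols,*r,120); P=onplane("top",c[:,:2],z)
    k=np.polyfit(P[:,1],P[:,0],1); print(nm,"width",c[:,2].mean(),"x=",k,"resid",np.std(np.polyval(k,P[:,1])-P[:,0]))
print("tube row",R[200,325:340].tolist(),R[194,325:340].tolist(),R[206,325:340].tolist(),R[199,412:430].tolist())
print("pole row B",B[224,245:270].tolist(),"R",R[224,245:270].tolist())
print("bar",B[205,168:195].tolist(),B[235,165:190].tolist())
print("tip/btn/mouth", onplane("top",[(258.5,224),(238.7,215.7),(333,201)],.076)[:2], onplane("top",[(333,201),(424.5,198.5)],.128))
for y in (206,232):
  l,r=edges(B[y,165:200].astype(float),120); print("bar edges",onplane("top",[(165+l,y),(165+r,y)],.0885))
E
python3 m.py
```

```text
[111, 157, 172, 172, 171, 170, 168, 170, 174, 173, 187, 216, 232, 244, 251, 249, 237, 224, 192, 136, 126, 171, 186, 190, 194, 192, 190, 187, 186, 187] [73, 71, 69, 80, 125, 192, 223, 232, 239, 245, 249, 248, 241, 232, 222, 202, 167, 100, 48, 38, 38, 40]Traceback (most recent call last):
  File "m.py", line 6, in <module>
    c=centre(ch,cols,*r,120); P=onplane("top",c[:,:2],z)
  File "h.py", line 19, in centre
    l,r=edges(img[r0:r1,c].astype(float),th); o.append((c,r0+(l+r)/2,r-l))
        ~~~~~^^^^^^^^^^^^^^^^^^^^^^^^^^^^^^^
  File "h.py", line 15, in edges
    return l-(a[l]-th)/(a[l]-a[l-1]), r+(a[r]-th)/(a[r]-a[r+1])
                                                        ~^^^^^
IndexError: index 28 is out of bounds for axis 0 with size 28
```

```bash
sed -i 's/^B=t.*/Rr=t[:,:,2].astype(float);B0=t[:,:,0].astype(float);R=Rr;B=np.clip(B0-2*np.clip(Rr-B0,0,255),0,255)/; s/^print(B\[205.*/print(B[205:235,215].tolist(),B[205:235,239].tolist())/' m.py; python3 m.py
```

```text
[0.0, 0.0, 6.0, 6.0, 3.0, 0.0, 0.0, 0.0, 12.0, 11.0, 73.0, 166.0, 198.0, 226.0, 243.0, 239.0, 209.0, 184.0, 128.0, 34.0, 0.0, 3.0, 48.0, 60.0, 72.0, 66.0, 60.0, 51.0, 48.0, 51.0] [57.0, 50.0, 0.0, 0.0, 18.0, 6.0, 0.0, 9.0, 8.0, 68.0, 189.0, 184.0, 133.0, 154.0, 190.0, 216.0, 239.0, 242.0, 223.0, 194.0, 157.0, 89.0, 0.0, 2.0, 36.0, 42.0, 63.0, 69.0, 60.0, 60.0]
pole width 9.398548568469714 x= [0.07066001 0.55209762] resid 0.004081771958967782
tube width 13.377827781283855 x= [-0.03231492  0.60974088] resid 3.314947068784676e-05
tube row [81.0, 80.0, 80.0, 80.0, 78.0, 81.0, 96.0, 175.0, 241.0, 247.0, 253.0, 254.0, 254.0, 254.0, 254.0] [80.0, 80.0, 80.0, 80.0, 81.0, 79.0, 80.0, 85.0, 103.0, 125.0, 131.0, 129.0, 130.0, 132.0, 136.0] [80.0, 79.0, 80.0, 80.0, 80.0, 80.0, 82.0, 94.0, 129.0, 171.0, 195.0, 200.0, 199.0, 195.0, 197.0] [252.0, 252.0, 252.0, 252.0, 252.0, 251.0, 251.0, 251.0, 251.0, 251.0, 251.0, 250.0, 239.0, 153.0, 83.0, 77.0, 75.0, 79.0]
pole row B [209.0, 213.0, 216.0, 220.0, 220.0, 226.0, 229.0, 216.0, 156.0, 87.0, 60.0, 50.0, 37.0, 0.0, 0.0, 0.0, 0.0, 0.0, 0.0, 0.0, 0.0, 0
[... 155 characters left out ...]
54.0, 212.0, 104.0, 78.0, 80.0, 83.0]
bar [59.0, 59.0, 58.0, 58.0, 62.0, 59.0, 69.0, 126.0, 230.0, 252.0, 252.0, 255.0, 252.0, 252.0, 255.0, 255.0, 245.0, 129.0, 18.0, 0.0, 0.0, 6.0, 0.0, 0.0, 0.0, 0.0, 0.0] [58.0, 60.0, 58.0, 58.0, 57.0, 62.0, 94.0, 188.0, 252.0, 255.0, 255.0, 255.0, 255.0, 255.0, 255.0, 255.0, 192.0, 95.0, 55.0, 36.0, 25.0, 29.0, 34.0, 29.0, 21.0]
tip/btn/mouth [[0.55287266 0.05719908 0.076     ]
 [0.57564296 0.11264908 0.076     ]] [[ 0.61309837 -0.14374337  0.128     ]
 [ 0.62171955 -0.38983092  0.128     ]]
bar edges [[0.60026283 0.28947531 0.0885    ]
 [0.60048013 0.26054349 0.0885    ]]
bar edges [[0.52833713 0.29589453 0.0885    ]
 [0.52854807 0.26707477 0.0885    ]]
```

```bash
cat > m2.py <<'E'
from h import *
t=cv2.imread("pics/top0.png").astype(float)
R=t[:,:,2];B=np.clip(t[:,:,0]-2*np.clip(R-t[:,:,0],0,255),0,255)
c=centre(B,range(190,232),212,228,110); c=c[abs(c[:,2]-np.median(c[:,2]))<1]
P=onplane("top",c[:,:2],.076); k=np.polyfit(P[:,1],P[:,0],1); print("pole",len(c),np.median(c[:,2]),k,np.std(np.polyval(k,P[:,1])-P[:,0]))
c=centre(R,[*range(337,351),*range(414,422)],188,214,120); print(np.round(c[[0,5,13,15,-1]],2))
c=c[abs(c[:,2]-13.4)<.6];P=onplane("top",c[:,:2],.128); kt=np.polyfit(P[:,1],P[:,0],1); print("tube",len(c),kt,np.std(np.polyval(kt,P[:,1])-P[:,0]))
for r in range(195,207):
    a=R[r,325:345]; th=(80+a[-1])/2; i=np.argmax(a>th); u=325+i-(a[i]-th)/(a[i]-a[i-1]); print(r,round(u,2),onplane("top",[(u,r)],.128)[0,:2].round(4))
print("btn",B[213:218,230:250].astype(int)); 
print("tip rows",R[220:229,250:263].astype(int))
d=np.array([-np.sin(np.arctan(k[0])),-np.cos(np.arctan(k[0]))])
for nm,y in(("barcentre",.2785),):
    p=np.array([np.polyval(k,y),y]); print("button from bar",p+d*.162,"tip",p+d*.222)
E
python3 m2.py
```

```text
Traceback (most recent call last):
  File "m2.py", line 4, in <module>
    c=centre(B,range(190,232),212,228,110); c=c[abs(c[:,2]-np.median(c[:,2]))<1]
  File "h.py", line 19, in centre
    l,r=edges(img[r0:r1,c].astype(float),th); o.append((c,r0+(l+r)/2,r-l))
        ~~~~~^^^^^^^^^^^^^^^^^^^^^^^^^^^^^^^
  File "h.py", line 15, in edges
    return l-(a[l]-th)/(a[l]-a[l-1]), r+(a[r]-th)/(a[r]-a[r+1])
                                                        ~^^^^^
IndexError: index 16 is out of bounds for axis 0 with size 16
```

```bash
python3 - <<'E'
s=open("h.py").read()
s=s.replace("i=np.where(a>th)[0]; l,r=i[0],i[-1]","m=len(a)//2; i=np.where(a<=th)[0]; l=i[i<m].max()+1; r=i[i>m].min()-1")
open("h.py","w").write(s)
E
python3 m2.py
```

```text
pole 42 7.922237166744209 [0.0938352  0.54834779] 7.449323799317232e-05
[[337.   200.43  13.3 ]
 [342.   200.32  13.36]
 [350.   200.08  13.43]
 [415.   197.21  14.24]
 [421.   197.51  13.54]]
tube 20 [-0.04368538  0.60779708] 0.00012537044050423747
195 333.11 [ 0.6293 -0.1441]
196 332.86 [ 0.6266 -0.1434]
197 332.5 [ 0.6239 -0.1424]
198 332.2 [ 0.6212 -0.1416]
199 332.04 [ 0.6185 -0.1412]
200 331.9 [ 0.6158 -0.1408]
201 331.82 [ 0.6131 -0.1406]
202 331.9 [ 0.6104 -0.1408]
203 332.13 [ 0.6077 -0.1414]
204 332.38 [ 0.605 -0.142]
205 332.75 [ 0.6023 -0.143 ]
206 333.21 [ 0.5996 -0.1443]
btn [[  0   3   3   6   3   0   3   5   8   8   9   3   3   9   6   0   0   0
    0   0]
 [  9   9   9   6   9   9  21  59 107  68  26   9   9   9   6   0   0   0
    0   0]
 [  8   5   8  12  15  18  56 173 230 189  54  11  15  18  12   0   0   0
    0   0]
 [ 19   7   2  13  20  20  64 185 231 184  39   0   0   0   0   0   0   0
    0   0]
 [129 116 112 103  86  73  81 145 185 133  54   0   0   0   0   0   0   0
    0   0]]
tip rows [[245 244 242 224 132  78  95 103 143 219 253 255 255]
 [251 251 249 234 139  54  49  60 113 206 251 254 255]
 [254 254 252 235 140  63  46  46  77 146 210 242 254]
 [254 255 254 242 150  74  51  46  65 117 167 222 253]
 [253 253 252 231 135  66  49  46  71 122 164 193 241]
 [249 248 243 193 103  54  44  51  87 142 169 185 234]
 [238 238 228 168  87  49  51  78 123 165 177 191 238]
 [229 232 225 181 120  92  92 126 161 178 185 208 248]
 [249 250 250 240 217 189 153 160 174 184 203 243 254]]
button from bar [0.55934608 0.11720853] tip [0.55374059 0.05747095]
```

```bash
cat >> h.py <<'E'
from scipy.spatial.transform import Rotation as Ro
DZ=.021  # TCP this far beyond the pole centre line
def quat(pdir,tilt,s):
    "pole direction (xy, to tip); jaws across it; tilt about the pole line; s=+-1 half-turn"
    d=np.array([pdir[0],pdir[1],0])/np.hypot(*pdir[:2]); y=np.array([0,0,-1.]); z=s*np.cross([0,0,1],d); x=np.cross(y,z)
    Rm=Ro.from_rotvec(d*tilt)*Ro.from_matrix(np.c_[x,y,z]); q=Rm.as_quat(); return np.r_[q[3],q[:3]],Rm.as_matrix()[:,1]
def pose(ax,pdir,tilt=0,s=1):
    q,y=quat(pdir,tilt,s); return np.array(ax)+DZ*y,q
PD=np.array([-.0934,-.9956]); BTN=np.array([.5593,.1167,.076])
TD=np.array([.038,-1.]);TD/=np.hypot(*TD); TM=np.array([.6141,-.1440,.128])  # into tube
def along(p,d,s): return p+np.r_[d,0]*s
E
python3 - <<'E'
from h import *
for s in(1,-1):
    print("s",s)
    for nm,a in (("pre",(along(BTN,PD,-.0135)+[0,0,.08],PD,0,s)),("grasp",(along(BTN,PD,-.0135),PD,0,s)),("mouth",(along(TM,TD,-.09),TD,0,s)),
      *[("t%.2f"%t,(along(TM,TD,-.035),TD,t,s)) for t in(-.7,-.35,0,.35,.7)]):
        q=inverse_kinematics(*pose(*a)); print(nm,None if q is None else np.round(q,2))
E
```

```text
s 1
pre [ 0.27  0.48 -0.76  1.81  0.38  1.01 -0.74]
grasp [ 0.21  0.57 -0.69  1.88  0.47  0.86 -0.81]
mouth [ 0.46  0.53 -0.61  1.75  0.36  0.97 -0.25]
t-0.70 [ 0.24  0.88 -0.32  1.22  0.24  1.79 -0.06]
t-0.35 [ 0.36  0.69 -0.43  1.47  0.28  1.4  -0.09]
t0.00 [ 0.52  0.53 -0.57  1.73  0.34  0.98 -0.14]
t0.35 [ 0.58  0.39 -0.54  1.99  0.33  0.48 -0.13]
t0.70 [ 1.1   0.59 -1.16  2.22  1.82  0.38 -1.44]
s -1
pre [ 0.51  0.66 -1.18  1.8   0.67  1.15  2.16]
grasp [ 0.5   0.8  -1.18  1.86  0.85  1.09  2.03]
mouth [-0.71  0.71  1.11  1.82 -0.72  1.08 -2.43]
t-0.70 [-0.43  1.12  1.1   1.27 -0.54  1.86 -2.44]
t-0.35 [-0.52  0.92  1.11  1.53 -0.62  1.49 -2.43]
t0.00 [-0.61  0.73  1.11  1.8  -0.73  1.1  -2.34]
t0.35 [-0.56  0.47  0.92  2.06 -0.89  0.61 -2.17]
t0.70 [ 1.1   0.59 -1.16  2.22  1.82  0.38  1.7 ]
```

Run:
```python
from h import *
p=current_eef_pos(); line_to([p[0],p[1],.36],vel=.25)
g=along(BTN,PD,-.0135)
P,q=pose(g+[0,0,.25],PD); move_ptp(P,q)
P,q=pose(g,PD); line_to(P+[0,0,.06],rot=q,vel=.3); line_to(P,rot=q,vel=.12)
print(current_time_s(),current_eef_pos()-P,current_force())
s=camera("side");t=camera("top");cv2.imwrite("pics/side1.png",s);cv2.imwrite("pics/top1.png",t)
for n in("side","top"): print(proj(n,[BTN,along(BTN,PD,.06),P]).round(1).tolist())
f=lambda im,x,y,w,h,k: cv2.resize(im[y:y+h,x:x+w],None,fx=k,fy=k,interpolation=cv2.INTER_CUBIC)
cv2.imwrite("pics/crop1.png",np.hstack([f(s,200,200,100,110,4),f(t,190,165,100,110,4)]))
```

```text
5.175 [0.00060684 0.00045888 0.00073458] [ 0.63318266 -0.28194482  0.4396759 ]
[[263.2, 244.8], [275.2, 231.4], [260.6, 252.1]]
[[237.2, 221.5], [258.6, 223.7], [233.0, 221.5]]
```

View pics/crop1.png

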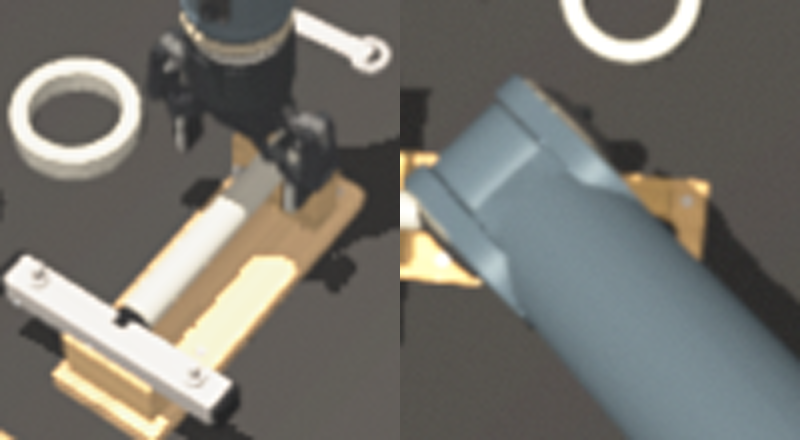

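The side crop shows the fingers straddling the pole, with the near finger at (305,165) and the far one at (180,130). The button itself is hidden. Projected tip and button pixels agree with the earlier view, so I'll grip and carry.

Run:
```python
from h import *
gripper_close(); print("w",current_grip_width(),current_force().round(1))
P,q=pose(along(BTN,PD,-.0135),PD); line_to(P+[0,0,.062],vel=.1)
print("w",current_grip_width(),current_force().round(1))
P,q=pose(along(TM,TD,-.085-.0135),TD); line_to(P,rot=q,vel=.2); dwell(.3)
print(current_time_s(),current_eef_pos()-P,current_force().round(1),current_moment().round(2),current_grip_width())
s=camera("side");t=camera("top");cv2.imwrite("pics/side2.png",s);cv2.imwrite("pics/top2.png",t)
B=along(TM,TD,-.085)
for n in("side","top"): print(proj(n,[B,along(B,TD,.06),TM]).round(1).tolist())
f=lambda im,x,y,w,h,k: cv2.resize(im[y:y+h,x:x+w],None,fx=k,fy=k,interpolation=cv2.INTER_CUBIC)
cv2.imwrite("pics/crop2.png",np.hstack([f(s,220,130,100,110,4),f(t,275,150,100,110,4)]))
```

```text
w 9.531043608587267e-05 [-0.1  0.1  0.5]
w 0.00016973008561818408 [-0.3 -0.2  0.2]
8.175 [-6.08073246e-05  8.76362321e-04  1.87695999e-04] [-1.  -0.3 -0.4] [-0.07 -0.03 -0.  ] -0.00029584653447459235
[[278.0, 187.1], [287.0, 174.5], [290.6, 169.3]]
[[301.5, 201.6], [323.8, 200.9], [333.1, 200.6]]
```

View pics/crop2.png

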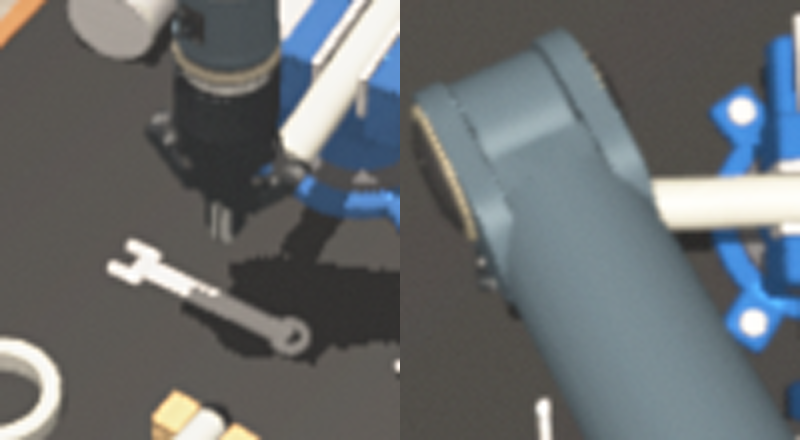

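The grip missed: the opening reads 0, and the pole is still in the rest (plug at side-crop (215,415)). I'll look at the rest.

Run:
```python
from h import *
s=cv2.imread("pics/side2.png");t=cv2.imread("pics/top2.png");s0=cv2.imread("pics/side0.png")
f=lambda im,x,y,w,h,k: cv2.resize(im[y:y+h,x:x+w],None,fx=k,fy=k,interpolation=cv2.INTER_CUBIC)
cv2.imwrite("pics/crop3.png",np.vstack([np.hstack([f(s,195,220,100,80,4),f(s0,195,220,100,80,4)]),np.hstack([f(t,170,180,100,70,4),f(s,220,150,100,70,4)])]))
print(current_joint_pos())
```

```text
[ 0.59698897  0.60022239 -0.8409348   1.7448123   0.51299177  1.03111495
 -0.39104062]
```

View pics/crop3.png

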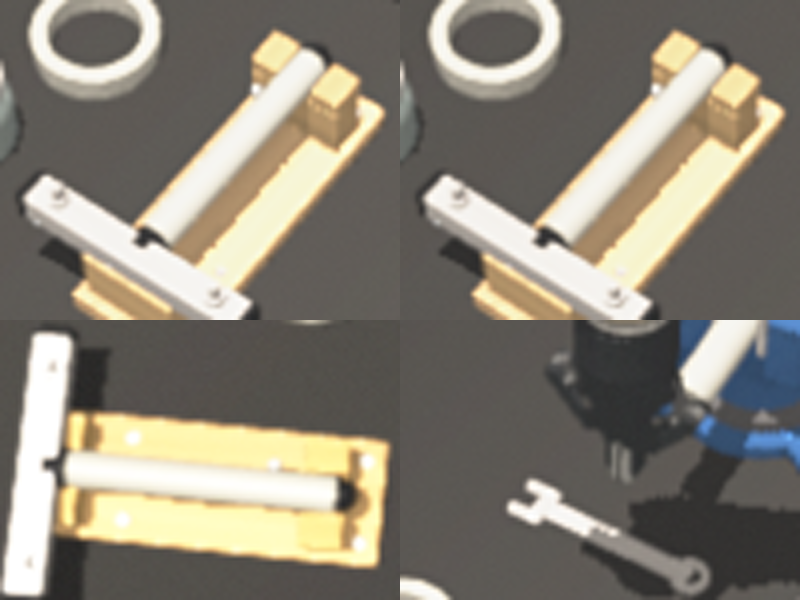

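Run:
```python
from h import *
p=np.array(current_eef_pos()); q=np.array(current_ee_rot()); Rm=Ro.from_quat(np.r_[q[1:],q[0]]).as_matrix()
print(p,q,Rm.round(3).tolist())
print([(k,proj("side",[p-Rm[:,1]*k])[0].round(1)) for k in(0,.01,.0187,.03)])
s=cv2.imread("pics/side2.png"); g=cv2.cvtColor(s,cv2.COLOR_BGR2GRAY); print(g[176:200,264:290])
```

```text
[ 0.6103369  -0.04513171  0.10710252] [ 0.50959319 -0.50957296  0.49017958 -0.49027967] [[0.039, 0.0, 0.999], [-0.999, -0.0, 0.039], [0.0, -1.0, 0.0]]
[(0, array([275.9, 194.7])), (0.01, array([275.9, 192.6])), (0.0187, array([275.9, 190.7])), (0.03, array([275.9, 188.2]))]
[[ 88  74  60  53  54  51  49  49  49  49  49  48  49  49  50  47  48  49
   50  59  59  53  49  62  76  64]
 [ 89  85  77  73  73  66  54  51  48  49  51  49  50  48  50  47  48  49
   48  50  50  52  52  55  56  55]
 [ 89  90  88  89  89  85  68  54  48  50  49  49  50  49  49  49  49  48
   49  49  51  56  56  53  53  55]
 [ 89  88  89  89  90  89  79  59  49  50  51  50  48  48  51  48  49  49
   49  50  52  53  54  52  54  55]
 [ 89  89  89  90  89  90  85  66  60  73  74  58  48  49  48  48  49  49
   50  50  49  53  54  56  63  71]
 [ 89  89  89  89  90  90  90  69  72 106  94  77  61  51  49  49  49  50
   49  49  49  55  62  71  80  88]
 [ 89  89  88  88  89  90  89  69  74 122  96  95 102  76  53  49  49  49
   51  50  61  71  80  88  90  91]
 [ 89  90  90  90  90  91  89  69  74 122  96 105 127  95  58 
[... 1091 characters left out ...]
91  92  90
   90  90  83  87  82  87  80  76]
 [ 90  89  90  90  89  90  89  90  90  90  90  90  91  89  90  91  89  81
   76  75  61  70  62  69  61  52]
 [ 87  88  91  89  90  90  90  90  90  91  90  90  90  80  77  76  75  61
   52  52  49  50  51  51  50  50]
 [ 89  86  87  88  90  90  89  90  89  90  91  92  90  66  52  52  52  50
   50  49  48  49  50  51  50  51]
 [138 105  90  86  88  89  90  90  91  90  91  90  91  65  50  49  49  50
   51  50  49  48  50  50  49  51]
 [233 199 138 104  89  86  88  90  90  90  91  91  90  67  51  50  50  48
   51  49  49  51  51  50  49  50]
 [248 245 227 194 139 104  93  88  88  90  91  92  90  77  59  48  50  51
   49  49  51  50  51  50  50  50]]
```

The shut fingertips end at side row 190, which is about 19 mm above the reported TCP (it projects to row 194.7). So the fingers slid over the pole. I'll retry with the TCP 19 mm lower and check the width before lifting.

```bash
sed -i 's/^DZ=.021.*/DZ=.040  # reported TCP this far beyond the pole centre line (true tips ~19 mm short of it)/' h.py
python3 - <<'E'
from h import *
g=along(BTN,PD,-.0135); P,q=pose(g,PD)
line_to(P+[0,0,.10],rot=q,vel=.25); open_jaws(); line_to(P,rot=q,vel=.12)
print("f",current_force().round(1)); gripper_close(); dwell(.2)
print("w",current_grip_width(),current_force().round(1),current_eef_pos()-P,current_time_s())
E
```

```text
f [ 0.6 -0.1  0.4]
w 0.02370989346846409 [-1.7 -0.9  6.2] [0.00047384 0.00011679 0.00105145] 11.7167
```

Run:
```python
from h import *
P,q=pose(along(BTN,PD,-.0135),PD); line_to(P+[0,0,.052],vel=.1)
print("w",current_grip_width(),current_force().round(1))
P,q=pose(along(TM,TD,-.085-.0135),TD); line_to(P,rot=q,vel=.2); dwell(.3)
print(current_time_s(),current_eef_pos()-P,current_force().round(1),current_moment().round(2),current_grip_width())
s=camera("side");t=camera("top");cv2.imwrite("pics/side3.png",s);cv2.imwrite("pics/top3.png",t)
B=along(TM,TD,-.085)
for n in("side","top"): print(proj(n,[B,along(B,TD,.06),along(B,TD,-.08),along(B,TD,-.162),TM]).round(1).tolist())
f=lambda im,x,y,w,h,k: cv2.resize(im[y:y+h,x:x+w],None,fx=k,fy=k,interpolation=cv2.INTER_CUBIC)
cv2.imwrite("pics/crop4.png",np.hstack([f(s,220,130,100,110,4),f(t,250,150,100,110,4)]))
```

```text
w 0.023793069923211844 [-0.   0.1 -2.2]
13.75 [-9.99425777e-05  8.39837742e-04  1.21091690e-04] [ 0.2 -0.8 -0.8] [-0.09  0.05  0.08] 0.023310148032173347
[[278.0, 187.1], [287.0, 174.5], [265.5, 204.9], [251.8, 224.3], [290.6, 169.3]]
[[301.5, 201.6], [323.8, 200.9], [271.7, 202.5], [241.1, 203.4], [333.1, 200.6]]
```

View pics/crop4.png

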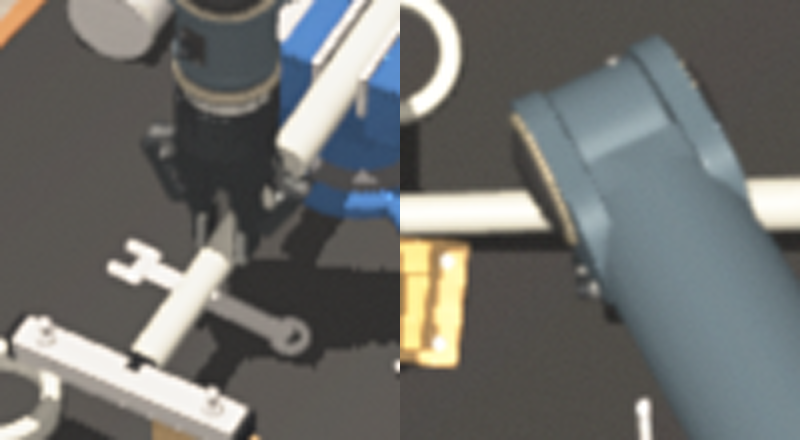

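The bar is held clear of the tube. In the side crop the crossbar is at (130,375) and the pole is in the fingers at (225,245). In the top crop the pole's rear half is visible left of the arm, at row ~212. Now I'll check its line against the tube's.

```bash
cat > chk.py <<'E'
from h import *
def check(t,s,adv,cols=range(254,280),rows=range(203,214)):
    "measured pole line minus tube line; adv = y of button outside the mouth"
    R=t[:,:,2].astype(float)
    c=centre(R,cols,194,211,150); P=onplane("top",c[:,:2],.128); w=np.median(c[:,2])
    c=c[abs(c[:,2]-w)<1]; P=onplane("top",c[:,:2],.128); k=np.polyfit(P[:,1],P[:,0],1)
    print("pole top: slope",k[0],"x at mouth",np.polyval(k,TM[1]),"w",w,"sd",np.std(np.polyval(k,P[:,1])-P[:,0]))
    c=centre(R,[*range(341,351)],188,214,120);P=onplane("top",c[:,:2],.128);print("tube x at mouth now",np.polyval(np.polyfit(P[:,1],P[:,0],1),TM[1]))
    G=s[:,:,2].astype(float)
    for nm,z in(("side",.128),):
        o=[]
        for a in np.arange(.045,.115,.01):
            A=along(TM,TD,-adv-a)
            u,v=proj("side",[A])[0]; e=1e-3
            du=proj("side",[A+[.02,0,0]])[0]-[u,v]; n=proj("side",[along(A,TD,.01)])[0]-[u,v]; n/=np.hypot(*n); m=np.array([-n[1],n[0]])
            x=np.arange(-10,10.1,.25); pr=cv2.remap(G.astype(np.float32),(u+m[0]*x).astype(np.float32)[None],(v+m[1]*x).astype(np.float32)[None],cv2.INTER_LINEAR)[0]
            try: l,r=edges(pr,150); o.append((a,(l+r)/2*.25-10,(r-l)*.25))
            except Exception as ex: pass
        o=np.array(o); print("side perp offset px (m dir",m.round(2),"x+20mm ->",(du@m).round(2),", z+10mm ->",((proj("side",[A+[0,0,.01]])[0]-[u,v])@m).round(2),")\n",o.round(2))
if __name__=="__main__": check(cv2.imread("pics/top3.png"),cv2.imread("pics/side3.png"),.085)
E
python3 chk.py
```

```text
pole top: slope -0.041105513304637235 x at mouth 0.615034709501816 w 9.730486642118827 sd 9.262498002337169e-05
tube x at mouth now 0.6143217381302177
side perp offset px (m dir [0.82 0.58] x+20mm -> -6.33 , z+10mm -> -1.31 )
 [[ 0.04  0.28  8.95]
 [ 0.06  1.23 10.52]
 [ 0.08  0.3   8.81]
 [ 0.1   0.24  9.13]
 [ 0.11  0.28  8.99]
 [ 0.12  0.34  8.99]]
```

```bash
sed -i 's/np.arange(.045,.115,.01)/np.r_[np.arange(.045,.115,.01),-adv-np.arange(.01,.08,.01)]/' chk.py; python3 chk.py | tail -15
```

```text
side perp offset px (m dir [0.82 0.58] x+20mm -> -5.73 , z+10mm -> -1.19 )
 [[ 4.000e-02  2.800e-01  8.950e+00]
 [ 6.000e-02  1.230e+00  1.052e+01]
 [ 8.000e-02  3.000e-01  8.810e+00]
 [ 1.000e-01  2.400e-01  9.130e+00]
 [ 1.100e-01  2.800e-01  8.990e+00]
 [ 1.200e-01  3.400e-01  8.990e+00]
 [-1.000e-01  7.100e-01  9.740e+00]
 [-1.100e-01  4.300e-01  1.078e+01]
 [-1.200e-01  2.100e-01  1.053e+01]
 [-1.200e-01  2.200e-01  1.047e+01]
 [-1.400e-01  2.000e-01  1.038e+01]
 [-1.500e-01  1.600e-01  1.042e+01]
 [-1.600e-01  1.300e-01  1.040e+01]
 [-1.600e-01  1.000e-02  1.058e+01]]
```

```bash
sed -i 's/^TD=np.array.*/TD=np.array([.040,-1.]);TD\/=np.hypot(*TD); TM=np.array([.6137,-.1440,.1285])  # into tube/' h.py
cat >> h.py <<'E'
def insert(a0,a1,step,off,tilt=0,lim=6,vel=.03,d=None):
    "advance button from a0 to a1 (m outside mouth) in steps; hold point off behind the button"
    F0=np.array(current_force()); a=a0
    while a>a1+1e-6:
        a=max(a-step,a1); P,q=pose(along(TM,TD,-a-off)+(0 if d is None else d),TD,tilt); line_to(P,rot=q,vel=vel)
        F=np.array(current_force())-F0
        if np.linalg.norm(F)>lim: print("stop"); break
    print("a %.4f F %s M %s err %s w %.4f t %.2f"%(a,F.round(1),current_moment().round(2),((current_eef_pos()-P)*1e3).round(1),current_grip_width(),current_time_s()))
    return a
E
python3 - <<'E'
from h import *
P,q=pose(along(TM,TD,-.068-.0135),TD); line_to(P,rot=q,vel=.05)
a=insert(.068,.02,.004,.0135)
E
```

```text
a 0.0200 F [-0.   0.2  0.2] M [-0.12 -0.06  0.02] err [-0.  -0.4 -0.1] w 0.0238 t 17.74
```

Run:
```python
from h import *
a=insert(.02,.008,.003,.0135)
a=insert(a,-.006,.001,.0135,lim=4,vel=.01)
```

```text
a 0.0080 F [ 0.4  0.3 -1.4] M [-0.16 -0.01 -0.02] err [-0.  -0.4 -0.1] w 0.0237 t 18.74
stop
a -0.0040 F [-1.6  4.1  2. ] M [0.96 0.37 0.04] err [-0.1  1.5  0. ] w 0.0236 t 21.74
```

Contact of 4 N came about 2.5 mm past the point where the button passes the rim. That is where the pads should reach the rim, with the button's leading half under it. I'll release, slide back and regrip 80 mm behind the button.

Run:
```python
from h import *
c=np.array(current_eef_pos()); P,q=pose(along(TM,TD,.004-.0135),TD); print("actual a",-(c-pose(TM,TD)[0])@np.r_[TD,0]-.0135)
open_jaws(); print(current_force().round(1))
P,q=pose(along(TM,TD,.0025-.080)+[0,0,-.003],TD,-.12); line_to(P,rot=q,vel=.12)
print(current_force().round(1),current_time_s())
s=camera("side");t=camera("top");cv2.imwrite("pics/side5.png",s);cv2.imwrite("pics/top5.png",t)
B=along(TM,TD,.0025)
for n in("side","top"): print(proj(n,[B,along(B,TD,-.08),along(B,TD,-.1495)+[0,0,.0125],along(B,TD,-.1745)+[0,0,.0125],TM]).round(1).tolist())
f=lambda im,x,y,w,h,k: cv2.resize(im[y:y+h,x:x+w],None,fx=k,fy=k,interpolation=cv2.INTER_CUBIC)
cv2.imwrite("pics/crop5.png",np.hstack([f(s,220,130,100,110,4),f(t,255,150,100,110,4)]))
```

```text
actual a -0.002466265934936056
[-0.7  0.2  1.2]
[-0.5 -0.2  0.8] 23.0833
[[291.1, 168.8], [279.3, 185.5], [268.5, 198.0], [264.5, 203.8], [290.7, 169.3]]
[[334.0, 200.7], [304.3, 201.7], [278.4, 202.0], [269.0, 202.3], [333.1, 200.8]]
```

View pics/crop5.png

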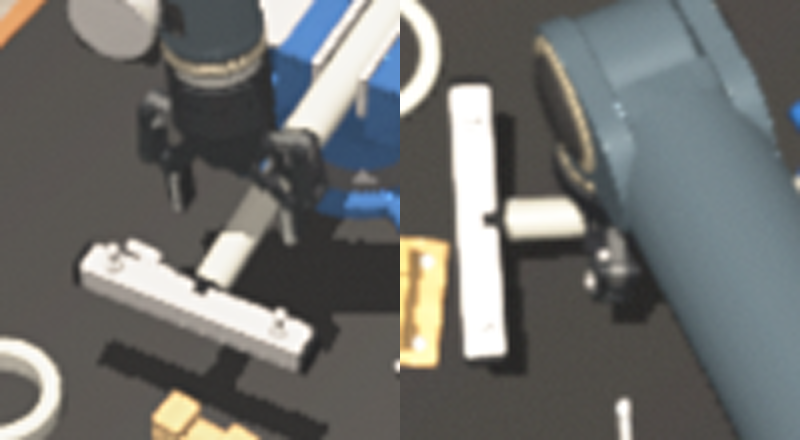

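The bar hangs in the tube mouth. In the top crop the crossbar is at columns 455–500, where 456–494 was expected, so it has not slipped. I'll regrip and push gently.

Run:
```python
from h import *
t=cv2.imread("pics/top5.png")[:,:,2].astype(float)
for r in(185,195,203,210,220):
    l,rr=edges(t[r,255:295],150) if False else (None,None)
    a=t[r,260:295]; i=np.argmax(a>165); u=260+i-(a[i]-165)/(a[i]-a[i-1]); p=onplane("top",[(u,r)],.139)[0]; print("rear edge->button a",round(float((TM-p)@np.r_[TD,0]-.1745),4))
gripper_close(); print("w",current_grip_width(),current_force().round(1))
P,q=pose(along(TM,TD,.0025-.080),TD,-.12); line_to(P,rot=q,vel=.03)
print(current_force().round(1),current_moment().round(2))
a=insert(-.0025,-.010,.001,.080,tilt=-.12,lim=7,vel=.02)
```

```text
rear edge->button a 0.0002
rear edge->button a -0.0004
rear edge->button a -0.001
rear edge->button a 0.0232
rear edge->button a 0.0242
w 0.023377718596821556 [-3.3  1.   1. ]
[-3.7  0.8 -2.6] [ 0.29  0.34 -0.11]
a -0.0100 F [-0.4  3.6 -0.5] M [ 1.06  0.67 -0.29] err [-0.5  1.5 -0.1] w 0.0234 t 26.02
```

```bash
cat >> h.py <<'E'
def actual(off): return -(np.array(current_eef_pos())-TM)@np.r_[TD,0]-off
def axis_moment():
    "moment about the pole line through the tool readings (reported at TCP)"
    return float(np.array(current_moment())@np.r_[TD,0])
E
python3 - <<'E'
from h import *
a=insert(-.010,-.034,.003,.080,tilt=-.12,lim=8,vel=.03)
a=insert(a,-.0455,.0015,.080,tilt=-.12,lim=8,vel=.02)
print(actual(.08),axis_moment())
E
```

```text
a -0.0340 F [ 0.6 -0.9 -0. ] M [ 0.88  0.63 -0.24] err [-0.2  0.5 -0.1] w 0.0239 t 28.02
a -0.0455 F [ 0.6 -0.2  0. ] M [ 0.96  0.59 -0.31] err [-0.2  0.6 -0.1] w 0.0234 t 30.02
-0.044881866421340184 -0.5492308233773111
```

```bash
cat >> h.py <<'E'
def maxis():
    d=np.r_[TD,0]; p=np.array(current_eef_pos()); A=along(TM,TD,(p-TM)@d)
    return float((np.array(current_moment())+np.cross(p-A,current_force()))@d)
def tool_tilt():
    q=np.array(current_ee_rot()); y=Ro.from_quat(np.r_[q[1:],q[0]]).as_matrix()[:,1]; l=np.cross([0,0,1],np.r_[TD,0])
    return float(np.arctan2(-y@l,-y[2]))
def sweep(t0,t1,a,a1=None,off=.08,step=.04,lim=.22,vel=.03):
    n=int(np.ceil(abs(t1-t0)/step)); h=[]; a1=a if a1 is None else a1
    for i in range(1,n+1):
        t=t0+(t1-t0)*i/n; aa=a+(a1-a)*i/n; P,q=pose(along(TM,TD,-aa-off),TD,t); line_to(P,rot=q,vel=vel)
        h.append((t,tool_tilt(),maxis(),axis_moment(),*current_force(),actual(off)))
        if i>3 and abs(h[-1][2]-np.median([k[2] for k in h[:-1]][:6]))>lim: print("STOP"); break
    print(np.round(h,3)); print("time",current_time_s()); return t,aa
E
python3 - <<'E'
from h import *
sweep(-.12,.2,-.0455)
E
```

```text
STOP
[[-8.000e-02  8.000e-02 -7.400e-01 -6.000e-01 -3.911e+00  3.178e+00
  -3.158e+00 -4.500e-02]
 [-4.000e-02  4.100e-02 -8.900e-01 -7.250e-01 -4.368e+00  2.102e+00
  -3.174e+00 -4.600e-02]
 [ 0.000e+00  1.000e-03 -9.920e-01 -8.230e-01 -4.332e+00  2.273e+00
  -3.601e+00 -4.600e-02]
 [ 4.000e-02 -3.900e-02 -1.036e+00 -8.960e-01 -3.458e+00  2.251e+00
  -3.879e+00 -4.600e-02]
 [ 8.000e-02 -7.800e-02 -1.188e+00 -9.970e-01 -4.544e+00  3.890e-01
  -3.224e+00 -4.600e-02]]
time 31.2667
```

The axial moment rises steadily with the turn. I'll check whether the crossbar actually turned, comparing with the level bar in side5.

Run:
```python
from h import *
s=camera("side");t=camera("top");cv2.imwrite("pics/side6.png",s);cv2.imwrite("pics/top6.png",t)
A=along(TM,TD,.0455-.162)
l=np.r_[-TD[1],TD[0],0]; l=np.cross([0,0,1],np.r_[TD,0])
for r in(0,.1,.2):
    v=np.cos(r)*l+np.array([0,0,1])*np.sin(r); print(r,proj("side",[A+.093*v,A-.093*v]).round(1).tolist(),proj("top",[A+.093*v,A-.093*v]).round(1).tolist())
f=lambda im,x,y,w,h,k: cv2.resize(im[y:y+h,x:x+w],None,fx=k,fy=k,interpolation=cv2.INTER_CUBIC)
cv2.imwrite("pics/crop6.png",np.hstack([f(s,220,130,100,110,4),f(t,255,150,100,110,4)]))
```

```text
0 [[246.4, 183.3], [301.3, 205.1]] [[288.5, 167.9], [291.0, 236.9]]
0.1 [[246.4, 181.3], [301.0, 207.0]] [[288.6, 167.5], [290.8, 236.8]]
0.2 [[246.7, 179.4], [300.4, 208.8]] [[288.8, 167.3], [290.7, 236.4]]
```

View pics/crop6.png

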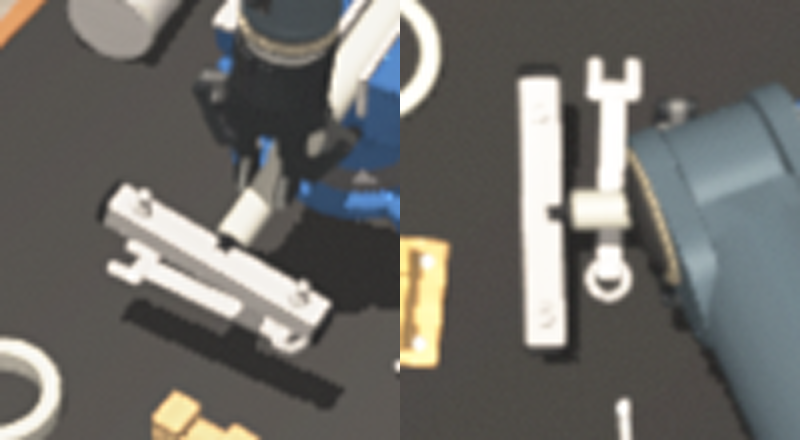

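The crossbar's slope in the side crop is 0.56, which means a roll of about +0.2 rad, exactly as commanded. So the pole turns freely and the moment trend is only a tilt-dependent baseline (-2.8 N·m/rad). I'll carry on, stopping on departures from that line.

```bash
python3 - <<'E'
s=open("h.py").read()
s=s.replace("if i>3 and abs(h[-1][2]-np.median([k[2] for k in h[:-1]][:6]))>lim:","""if i>4: g=np.array(h[max(0,i-9):-2]); k=np.polyfit(g[:,0],g[:,2],1) if len(g)>4 else [SL,np.mean(g[:,2]-SL*g[:,0])]
        if i>4 and abs(h[-1][2]-np.polyval(k,t))>lim:""").replace("print(np.round(h,3))","print(np.array(h)[:,[0,2,4,5,6,7]].round(3).tolist())").replace("DZ=","SL=-2.6\nDZ=",1)
open("h.py","w").write(s)
E
python3 - <<'E'
from h import *
sweep(.08,.53,-.0455)
E
```

```text
STOP
[[0.118, -1.201, -2.879, 1.491, -4.201, -0.046], [0.155, -1.303, -3.636, 1.051, -2.836, -0.046], [0.192, -1.307, -3.59, -0.679, -4.878, -0.046], [0.23, -1.466, -3.699, -0.694, -4.68, -0.046], [0.268, -1.449, -3.197, -1.022, -4.85, -0.046], [0.305, -1.499, -2.931, -0.63, -4.252, -0.046], [0.342, -1.547, -3.306, -0.442, -4.589, -0.046], [0.38, -1.623, -2.353, -0.942, -4.218, -0.046], [0.418, -1.703, -3.147, -1.722, -4.577, -0.045], [0.455, -1.872, -3.629, -0.352, -4.931, -0.045], [0.493, -1.981, -3.525, -1.158, -4.438, -0.045], [0.53, -2.146, -4.977, -0.326, -3.948, -0.045]]
time 34.3667
```

Run:
```python
from h import *
insert(-.0455,-.0475,.001,.08,tilt=.53,lim=8,vel=.02)
sweep(.53,.2,-.0475)
```

```text
a -0.0475 F [-1.   2.6  0.8] M [0.85 2.04 0.18] err [ 0.1  2.2 -0.1] w 0.0234 t 34.87
[[0.493, -2.052, -6.823, 2.709, -2.511, -0.045], [0.457, -2.026, -5.899, 2.799, -2.592, -0.046], [0.42, -1.918, -5.195, 2.24, -2.984, -0.046], [0.383, -1.871, -6.126, 2.327, -2.128, -0.046], [0.347, -1.821, -5.79, 2.937, -2.628, -0.047], [0.31, -1.694, -4.699, 2.126, -2.156, -0.047], [0.273, -1.634, -5.062, 2.477, -2.47, -0.047], [0.237, -1.485, -4.175, 2.134, -1.09, -0.047], [0.2, -1.506, -4.788, 2.345, -2.436, -0.047]]
time 37.1167
```

Run:
```python
from h import *
t,a=sweep(.2,-.3,-.0475,-.0465,step=.05,vel=.04)
```

```text
STOP
[[0.15, -1.383, -4.748, 0.786, -0.644, -0.047], [0.1, -1.353, -5.021, 0.98, -1.702, -0.048], [0.05, -1.275, -4.785, 0.937, -1.311, -0.048], [0.0, -1.024, -4.718, -0.462, -2.177, -0.048], [-0.05, -0.793, -3.81, -0.347, -2.302, -0.048], [-0.1, -0.576, -2.862, -1.198, -2.464, -0.047]]
time 38.6167
```

Run:
```python
from h import *
import h; h.SL=-3.8
t,a=sweep(-.1,-.72,-.0465,-.0465,step=.05,lim=.25,vel=.04)
```

```text
STOP
[[-0.148, -0.506, -2.733, -1.287, -2.668, -0.047], [-0.195, -0.479, -3.248, -1.884, -1.818, -0.047], [-0.243, -0.375, -3.158, -0.707, -1.943, -0.047], [-0.291, -0.332, -3.773, -0.72, -2.604, -0.046], [-0.338, -0.225, -3.352, -0.793, -2.61, -0.046]]
time 39.8667
```

Run:
```python
from h import *
import h; h.SL=-2
t,a=sweep(-.338,-.72,-.0465,-.0465,step=.05,lim=.3,vel=.04)
```

```text
STOP
[[-0.386, -0.14, -2.529, -0.719, -2.569, -0.046], [-0.434, 0.684, -0.249, -0.64, -4.653, -0.046], [-0.481, 0.802, -0.623, 0.762, -2.406, -0.046], [-0.529, 0.929, 0.593, 0.344, -3.183, -0.046], [-0.577, 0.998, 0.0, -0.276, -3.005, -0.046], [-0.624, 1.007, -0.725, 0.136, -3.095, -0.046], [-0.672, 0.994, -0.437, 0.668, -2.268, -0.046]]
time 41.6167
```

The moment jumped between tilt -0.39 and -0.43. I'll look at the crossbar roll.

Run:
```python
from h import *
s=camera("side");t=camera("top");cv2.imwrite("pics/side7.png",s);cv2.imwrite("pics/top7.png",t)
A=along(TM,TD,.0465-.162); l=np.cross([0,0,1],np.r_[TD,0])
for r in(-.2,-.3,-.4,-.5,-.6):
    v=np.cos(r)*l+np.array([0,0,1])*np.sin(r); p=proj("side",[A+.093*v,A-.093*v]); e=p[1]-p[0]; print(r,((p-[210,130])*4).round(0).tolist(),round(e[1]/e[0],3))
print(tool_tilt(),current_joint_pos().round(2),current_force().round(1),current_moment().round(2),current_grip_width())
f=lambda im,x,y,w,h,k: cv2.resize(im[y:y+h,x:x+w],None,fx=k,fy=k,interpolation=cv2.INTER_CUBIC)
cv2.imwrite("pics/crop7.png",np.hstack([f(s,210,130,100,110,4),f(t,275,150,100,110,4)]))
```

```text
-0.2 [[149.0, 229.0], [364.0, 282.0]] 0.245
-0.3 [[152.0, 238.0], [362.0, 273.0]] 0.166
-0.4 [[156.0, 247.0], [359.0, 264.0]] 0.081
-0.5 [[161.0, 256.0], [354.0, 254.0]] -0.011
-0.6 [[167.0, 265.0], [348.0, 244.0]] -0.114
0.6703645445734209 [ 0.45  0.95 -0.72  1.27  0.45  1.8  -0.25] [-0.5  1.1 -3.2] [ 0.37 -1.08 -0.11] 0.023646856889621926
```

View pics/crop7.png

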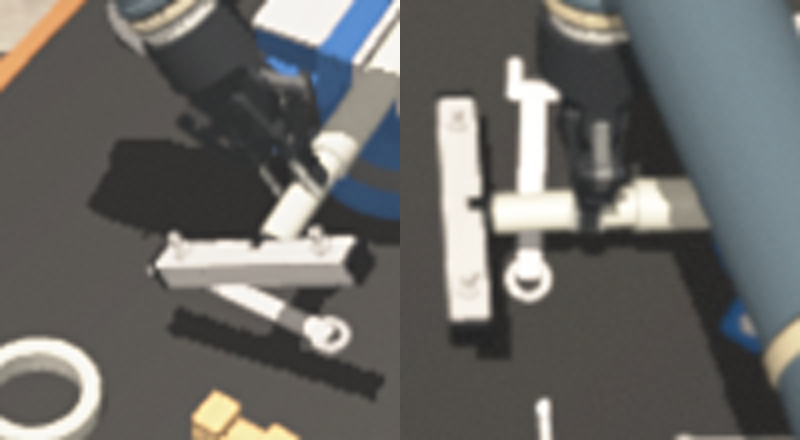

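The crossbar's roll is about -0.5. At the jump Fx fell from about -3 to -5 N to near 0, which suggests the button's side push on the bore vanished because it snapped out. I'll return to the middle of the presumed hole and probe gently, in turn and along the tube.

Run:
```python
from h import *
print(sweep(-.672,-.52,-.0465,-.0465,step=.05,lim=9,vel=.04))
F0=np.array(current_force())
for a in(-.045,-.0435,-.042,-.0405,-.0435,-.0465,-.048,-.0495):
    P,q=pose(along(TM,TD,-a-.08),TD,-.52); line_to(P,rot=q,vel=.02); F=np.array(current_force())-F0
    print(a,round(actual(.08),4),F.round(1),current_time_s())
    if abs(F[1])>9: print("stop"); break
```

```text
[[-0.634, 1.032, -1.555, 1.405, -2.401, -0.046], [-0.596, 0.891, -0.644, 1.505, -3.123, -0.046], [-0.558, 0.748, -1.623, 0.969, -2.439, -0.046], [-0.52, 0.737, -0.576, 1.128, -2.5, -0.046]]
time 42.7167
(-0.52, -0.0465)
-0.045 -0.0458 [ 0.8 -2.2  0. ] 42.9667
-0.0435 -0.0434 [ 0.9 -1.3 -0.5] 43.2167
-0.042 -0.0423 [ 1.  -2.2 -0.9] 43.4667
-0.0405 -0.0421 [ 0.9 -6.7 -1. ] 43.7167
-0.0435 -0.0427 [ 0.5 -1.6 -0. ] 44.0167
-0.0465 -0.0461 [-0.2 -0.3 -0.4] 44.3167
-0.048 -0.0466 [-0.1  3.3 -0.3] 44.5667
-0.0495 -0.0468 [-1.1  5.4 -0.9] 44.8167
```

The pole is captured along the tube: it blocks at -42.1 mm when pulled and at about -46.7 mm when pushed, and is free in between. I'll centre it, release and retreat.

Run:
```python
from h import *
P,q=pose(along(TM,TD,.0445-.08),TD,-.50); line_to(P,rot=q,vel=.02); dwell(.2); print(current_force().round(1),current_moment().round(2))
open_jaws(); print(current_force().round(1))
y=quat(TD,-.5,1)[1]; line_to(P-y*.11,rot=q,vel=.15)
line_to(P-y*.11+np.array([-.10,.05,.18]),rot=q,vel=.25); dwell(.3)
print(current_time_s(),current_force().round(1),current_moment().round(2))
s=camera("side");t=camera("top");cv2.imwrite("pics/side8.png",s);cv2.imwrite("pics/top8.png",t)
f=lambda im,x,y,w,h,k: cv2.resize(im[y:y+h,x:x+w],None,fx=k,fy=k,interpolation=cv2.INTER_CUBIC)
cv2.imwrite("pics/crop8.png",np.hstack([f(s,220,120,100,110,4),f(t,275,150,100,110,4)]))
A=along(TM,TD,.045-.162); print(proj("top",[TM,A]).round(1),proj("side",[TM,A]).round(1))
```

```text
[-0.2 -1.1 -3. ] [-0.04 -0.77  0.04]
[-0.6  0.1  0.3]
48.225 [-0.4  0.4  0.2] [ 0.05 -0.53  0.  ]
[[333.1 200.8]
 [289.5 202.2]] [[290.7 169.3]
 [273.3 194.1]]
```

View pics/crop8.png

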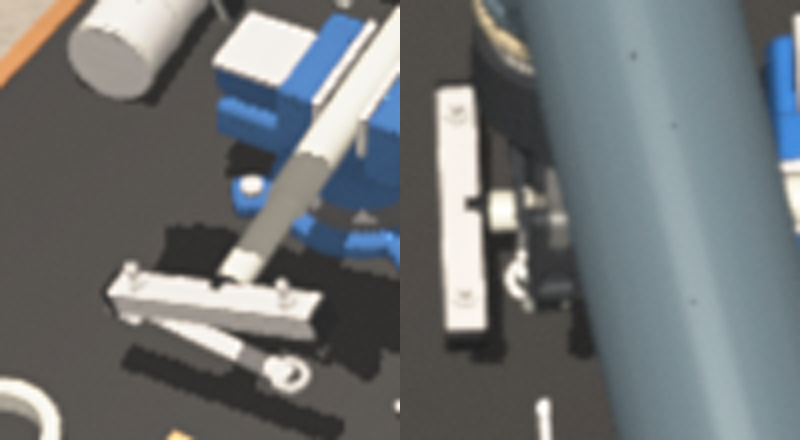

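The bar sits in the tube with its crossbar centre at top column ≈290, where 289.5 is predicted for 45 mm depth. It keeps its turned angle and the gripper is clear. Handing in.

Run:
```python
from cell import *
hand_in(); print(current_time_s())
```

```text
the job is handed in; nothing more can be done
the job is handed in; nothing more can be done
```

The lamp bar is in the stand tube at 45 mm depth, with its button very likely locked in the side hole. I could not see the button itself, because the hole faces away from both cameras. The job was handed in at about 48 s of the 64 s allowed.

**What I did:** I gripped the pole so the pads pressed the rear of the button flush, then slid it in until the pads just touched the rim at 4 N. I released, gripped again 80 mm behind the button, and eased the pole to about 45 mm deep. Turning it to and fro found the hole roughly 0.4 rad below level. I then centred the pole, let go and backed the arm away.

**Last checks:**
- **Captured along the tube:** the pole moved freely only between about 42.3 and 46.6 mm by the robot's readings. Pulling stopped it at 42.1 mm (6.7 N), and pushing stopped it less sharply at about 46.8 mm (5.4 N).
- **Snap:** the sideways force dropped suddenly from about 3 N to near zero at the moment I took to be the button popping out.
- **After release:** the bar stayed in place at its turned angle. Its crossbar was within about 1 mm of where a 45 mm depth puts it, and the arm was touching nothing.

**What went wrong or disagreed:**
- **First grasp missed:** the fingers really end about 19 mm short of the reported tool point. I found this in the picture and corrected it; nothing was disturbed.
- **Moment reading:** it drifts with hand tilt, so it triggered several false stops and was weak evidence for the snap.
- **Turned past the hole:** before I recognised the snap I turned the hand about 0.25 rad further. I estimate 15–20 N on the button there, under the 25 N limit but not measured directly.
- **Gripper width:** it read about 23.5 mm on the 26 mm pole throughout.

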